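# Roll the pin onto the blue strip of the dough board

## Robot

A 6-joint arm with a two-finger parallel gripper is mounted at the origin on the work surface. World frame = base frame: x ahead of the robot, y to its left, z up, the work surface at z = 0. Lengths are in mm, angles in rad, forces in N, time in s.
With the tool pointing down it reaches from about 400 to 925 mm from the base axis. Payload 12.5 kg.
Tool frame: the origin (TCP) lies on the centre line of the jaws, within the pads' length; the fingertips stand 17 mm ahead of it and the grasp point (between the pads) lies 2 mm behind it; z points along the fingers, y is the line along which they close (so a half turn about z gives the same grasp; the last joint's range is limited). The gripper opens to 95 mm and grips with 3 to 60 N. Pads are 20 mm wide; open, the fingers measure 119 mm over their backs; the gripper's body (75 mm by 180 mm) begins 59 mm behind the grasp point.
Start: joints at [-1.252, 0.491, 1.559, -0, 1.092, -0.106], TCP at [257.61, -569.457, 231.661] pointing down, gripper open.
Joint ranges: [-3.1, 3.1], [-0.84, 2.19], [0.05, 2.79], [-1.13, 4.28], [0.06, 2.93], [-2.69, 2.69]. Speed limits (rad/s): [2.22, 2.22, 2.79, 3.14, 3.14, 3.14].

## Interface

Orientations are given as [roll, pitch, yaw] about the fixed x, y, z axes, in that order (R = Rz(yaw) Ry(pitch) Rx(roll)).
In Python, from cell import env gives the robot as it stands.
- The arm moves only by the tool drive_tool, never from a script. Its argument "deltas" is text: rows parted by semicolons, each of 4 numbers parted by spaces: the shift along the world's x, y, z normalised to -1 to 1, where 1 is 100 mm, then the turn about the world's z normalised to -1 to 1, where 1 is 180 degrees. A call has 1 to 10 rows; each row shifts and turns the commanded pose from where the row before left it; what a row does not reach is not made up. A row lasts 1/12 s, in which the tool goes at most 41.7 mm and 7.16 degrees, less where a joint would pass 70% of its speed; a pose out of reach is approached as far as the arm can. A call with a number of a shift or a turn outside -1 to 1 is refused whole. A call with a gripper value outside its range is refused whole. "gripper" is the closure, from 0 (fully open) to 1 (shut), set as the call begins (left out, the last holds). The fingers move at their own pace and stop on an object; the grip force is fixed at half the most. Time passes only in rows, so rows that do not move let the fingers close. It gives the time, the measured TCP pose, the force, the opening and the grip force at its end, in the units of the state.
- env.state(): the state, without advancing time (a new reading comes with each control period).
- env.read_camera(name): name is "scene" or "top"; returns (picture, depth): 420x560x3 uint8, red, green, blue; 420x560 float32, mm along the optical axis (not along the pixel's ray), 0 where there is no reading.
- env.camera_params(name): a dict with "mtx" (3x3 intrinsics, pixels), "camera_from_world" (4x4, takes a point from world to camera coordinates). Camera axes: x right, y down, z forward; pixel columns grow to the right and rows downward; lengths in mm; the calibration is good to about 2 mm. A picture is of the moment at which its call begins. camera_params takes no time and is no camera call.
- env.job_done(): hands the job in; it is judged then, once.
The state is a dict: "t": time; "joints": joint angles; "qvel": joint speeds; "tau": joint torques, N m; "eef_pos": TCP position; "tcp_rot": TCP orientation; "ft_force": force on the tool from outside, world axes, zero at the start; "moment": the same for the moment, N m; "opening": opening from 0.0 (shut) to 1.0 (fully open); "grip_force": force on a finger pad.
Only numpy, scipy, OpenCV 4.12 (cv2) and the standard library are available. Lean on these libraries where they do the work, as an engineer would, in place of code of your own. Each camera call takes 0.05 s, during which the arm holds its last target. There are 200 camera calls.

## Task

Make room on the dough board: with your fingertips on top of the dark rolling pin, roll it across the board until it lies along the middle of the blue strip with blue showing on both sides, and leave it at rest there. Only roll it from the top: do not shove its side, grip it or lift it, and leave the jar and the salsa bowls alone.

Things in the scene. Friction and masses are not known exactly. Their poses are not given: they have to be found in the camera images.
- pin: loose dark wooden rolling pin: plain round bar, 240 mm long, 44 mm thick, 0.25 kg, brass band near each end. Origin at mid length on its axis, 22 mm above the board; x along its length, y and z turn as it rolls (z up at start). Starts about parallel to the strip, its axis 70 to 125 mm from the strip's centre line, on either side. Rolls half as far as a fingertip on its crest; let go, it soon stops
- board: fixed light wooden dough board on the tiled counter, 340 mm (its x) by 360 mm (its y), 16 mm thick. Origin at the centre of its underside, z up; its flat top lies 16 mm above the counter
- strip: bright blue strip painted on the board's top, flush, 280 mm long (its x) and 64 mm wide (its y). Origin at its centre on the board's top; z up. It runs along the board's x axis
- turntable: fixed round wooden turntable, 260 mm in diameter, top 28 mm above the counter, carrying the three bowls, to the left of the board (+y). Origin at the centre of its underside
- bowl0: loose terracotta salsa bowl, 90 mm across the rim, 40 mm high, standing on the turntable. Origin at the centre of its underside
- bowl1: loose white salsa bowl, same size, on the turntable. Origin at the centre of its underside
- bowl2: loose yellow salsa bowl, same size, on the turntable. Origin at the centre of its underside
- jar: loose green glass jar with steel screw-top lid, 72 mm in diameter, 120 mm high, standing on the counter to the right of the board (-y). Origin at the centre of its underside
- press: fixed dark iron tortilla press, 200 mm in diameter, upper plate propped open, lever raised to 245 mm height on the side facing its -x, on the counter to the right. Origin at the centre of its underside

How it is judged (in metres and radians):
On the way:
1. the pin has turned by at least a radian with the fingertips on its top (contact force between the fingers and pin above 0.2 N and height (world z) of the grasp point above 0.064 m and angle between pin's own z axis and vertical above 1 rad), for 0.02 s.
At the end, for the whole second after the job is handed in: the pin rests on the board, its axis within 12 mm of the strip's centre line (so blue shows on both sides), within 0.15 rad of the strip's direction and its middle within 45 mm of the strip's middle along its length, at rest (below 10 mm/s); jar and bowls upright and within 10 mm of where they stood (y of pin in the frame of strip between -0.012 and 0.012 m and x of pin in the frame of strip between -0.045 and 0.045 m and angle between the x axis of pin and the x axis of strip, either way round below 0.15 rad and height (world z) of pin between 0.034 and 0.042 m and linear speed of pin below 0.01 m/s and distance of each of bowl0, bowl1, bowl2, jar from where it was at the start of the episode below 0.01 m and angle between each of bowl0, bowl1, bowl2, jar's own z axis and vertical below 0.15 rad); the robot touches nothing.
It fails at once if the pin is lifted (more than 12 mm off the board) (height (world z) of pin above 0.05 m).
It fails at once if the pin is shoved at its side or gripped: fingers touch it while the grasp point is below 64 mm (contact force between the fingers and pin above 0.3 N and height (world z) of the grasp point below 0.064 m).
It fails at once if a bowl or the jar is disturbed (distance of any of bowl0, bowl1, bowl2, jar from where it was at the start of the episode above 0.02 m or angle between any of bowl0, bowl1, bowl2, jar's own z axis and vertical above 0.4 rad).
It also fails if it takes over 58 s, if anything falls off the work surface, if the arm or the gripper's body presses on something with over 40 N, if the wrist force passes 120 N, or if a joint passes its speed limit or range.

## Working session

There is one attempt and no reset: what is moved stays moved. The work goes in short steps, Python scripts to look and compute and a tool call to move; the robot and the scene stay as the last step left them, time stands still between calls to the robot, and variables do not carry over. Pictures are saved under pics/ and viewed, at most 10 in all, crops included, and the job is handed in when it is done.

Besides the shell and the picture viewer there is one more tool, called after "Request:" by a JSON object that holds its "fn" and its "kwargs", one argument or row to a line. drive_tool: Moves the arm, as the interface text tells. Its arguments: {"type":"object","properties":{"deltas":{"type":"string"},"gripper":{"type":"number"}},"required":["deltas"]}

```bash
mkdir -p pics; cat > h.py <<'E'
import numpy as np, cv2
from cell import env
def look(name):
    im,d=env.read_camera(name); p=env.camera_params(name)
    K=np.array(p["mtx"]);T=np.linalg.inv(np.array(p["camera_from_world"]))
    v,u=np.mgrid[:d.shape[0],:d.shape[1]]
    P=np.stack([(u-K[0,2])/K[0,0]*d,(v-K[1,2])/K[1,1]*d,d,np.ones_like(d)],-1)@T.T
    P=P[...,:3]; P[d==0]=np.nan
    return im,P
def rect(P,m):
    q=P[m][:,:2]; q=q[~np.isnan(q).any(1)]
    return cv2.minAreaRect(q.astype(np.float32)),len(q)
E
python3 - <<'E'
from h import *
im,P=look("top"); np.savez('top.npz',im=im,P=P); cv2.imwrite("pics/top.png",im[...,::-1])
im,P=look("scene"); cv2.imwrite("pics/scene.png",im[...,::-1])
print(env.state())
E
```

```text
{'t': 0.1, 'joints': array([-1.25160211e+00,  4.91473728e-01,  1.55939535e+00, -3.07771917e-05,
        1.09171347e+00, -1.05580895e-01]), 'qvel': array([ 9.41540903e-05, -3.96064228e-03, -2.56820204e-03,  8.33982583e-04,
       -7.87867880e-04, -2.98332157e-05]), 'tau': array([ 2.69708886e-03, -6.13622832e+01, -2.58603501e+01,  6.94424473e-02,
        4.70673025e-02, -3.74904766e-05]), 'eef_pos': array([ 257.53254535, -569.24879241,  231.1336998 ]), 'tcp_rot': array([-3.14060539e+00, -7.71737390e-05,  4.24789276e-01]), 'ft_force': array([-0.34049055,  0.42742742, -0.07325637]), 'moment': array([ 0.02669787,  0.00059605, -0.01809784]), 'grip_force': 0.0, 'opening': 0.9999083405974183}
```

View pics/top.png

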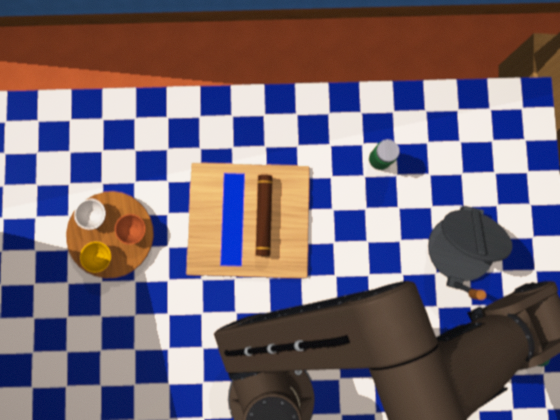

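View pics/scene.png

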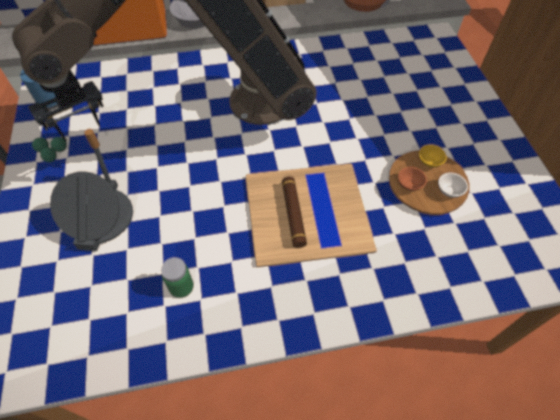

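The top view shows the blue strip at about (232,219) and the dark pin at about (263,215), to its right. The jar is at (384,155) and the turntable at (110,235). Next I measure the pin and strip.

```bash
cat >> h.py <<'E'
def measure(im,P,top=False):
    hsv=cv2.cvtColor(im,cv2.COLOR_RGB2HSV); z=P[...,2]
    win=np.zeros(z.shape,bool); win[166:273,192:306]=1
    b=win&(hsv[...,0]>105)&(hsv[...,0]<130)&(hsv[...,1]>150)&(hsv[...,2]>80)&(abs(z-16)<10)
    pn=win&(z>35)&(z<75)
    out={}
    for n,m in(("strip",b),("pin",pn)):
        q=P[m]; c=(cv2.minAreaRect(q[:,:2].astype(np.float32))); vx=cv2.fitLine(q[:,:2].astype(np.float32),cv2.DIST_L2,0,.01,.01).ravel()
        out[n]=c; print(n,len(q),np.round(c[0],1),np.round(c[1],1),"fit",np.round(vx,3),"zmax",np.percentile(q[:,2],95).round(1), "ang",np.arctan(vx[1]/vx[0]).round(3))
    return b,pn
E
python3 - <<'E'
from h import *
f=np.load('top.npz'); b,pn=measure(f['im'],f['P'])
P=f['P']; print(P[200:240:5,285,2], P[215,250:280].round(0)[:,1:])
E
```

```text
strip 1766 [524.4 102.8] [ 59.4 275. ] fit [ 9.98000e-01 -5.60000e-02  5.23374e+02  1.02705e+02] zmax 22.5 ang -0.056
pin 1189 [529.5   8.3] [ 44.  239.3] fit [ 9.99000e-01 -5.00000e-02  5.28367e+02  8.07700e+00] zmax 63.2 ang -0.05
[15.0042933  17.95028603 12.31080141 17.2699582  15.8663658  19.82281656
 18.69830103 15.92261854] [[ 49.  17.]
 [ 46.  20.]
 [ 43.  16.]
 [ 40.   8.]
 [ 37.  15.]
 [ 34.  18.]
 [ 31.  21.]
 [ 28.  50.]
 [ 24.  59.]
 [ 22.  54.]
 [ 19.  58.]
 [ 16.  59.]
 [ 13.  61.]
 [ 10.  60.]
 [  7.  51.]
 [  4.  65.]
 [  1.  63.]
 [ -2.  44.]
 [ -5.  56.]
 [ -8.  62.]
 [-11.  53.]
 [-14.  42.]
 [-17.  20.]
 [-20.  16.]
 [-23.  12.]
 [-26.  10.]
 [-29.  16.]
 [-32.  17.]
 [-35.  16.]
 [-38.  17.]]
```

Request:
{"fn": "drive_tool", "kwargs": {
  "deltas": "0 0.1 0.3 0; 0 0.2 0.2 0; 0.15 0.3 0 0.03; 0.15 0.3 0 0.03; 0.15 0.3 0 0.03; 0.15 0.3 0 0.03; 0.15 0.3 0 0.03; 0.15 0.3 0 0.03; 0.15 0.3 0 0.03; 0.15 0.3 0 0.03",
  "gripper": 0
}}

```text
t: 0.93
eef_pos: [377.9, -297.9, 281.5]
tcp_rot: [-3.141, -0.0, 1.183]
ft_force: [0.6, -1.4, -0.4]
opening: 1.001
grip_force: 0.0
```

Request:
{"fn": "drive_tool", "kwargs": {
  "deltas": "0.15 0.3 0 0.02; 0.15 0.3 0 0.02; 0.15 0.3 0 0.02; 0.15 0.3 0 0.02; 0.15 0.3 0 0.015; 0.15 0.3 0 0.014; 0.15 0.3 0 0; 0.15 0.3 0 0; 0.15 0.33 0 0; 0.16 0.33 -0.3 0"
}}

```text
t: 1.77
eef_pos: [528.8, 4.4, 258.5]
tcp_rot: [3.135, 0.0, 1.521]
ft_force: [1.6, -0.8, 0.0]
opening: 1.0
grip_force: 0.0
```

Request:
{"fn": "drive_tool", "kwargs": {
  "deltas": "0 0 -0.3 0; 0 0 -0.3 0; 0 0 -0.3 0; 0 0 -0.3 0; 0 0 -0.2 0; 0 0 0 0; 0 0 0 0; 0 0 0 0"
}}

```text
t: 2.43
eef_pos: [527.2, 2.5, 116.3]
tcp_rot: [3.14, 0.0, 1.521]
ft_force: [-0.2, 0.4, 0.3]
opening: 0.998
grip_force: 0.0
```

```bash
python3 - <<'E'
from h import *
im,P=look("scene"); cv2.imwrite("pics/s2.png",cv2.resize(im[140:280,200:400,::-1],(800,560)))
s=env.state(); print(s['eef_pos'],s['tcp_rot'],s['ft_force'],s['joints'])
E
```

```text
[527.3314074    2.49468974 116.67746214] [3.13946437e+00 1.19083734e-04 1.52116569e+00] [-0.22851888  0.44565055 -0.11635007] [-1.20579912e-01  5.07179063e-01  1.91726091e+00  4.89445295e-05
  7.15021310e-01 -7.09863276e-02]
```

View pics/s2.png

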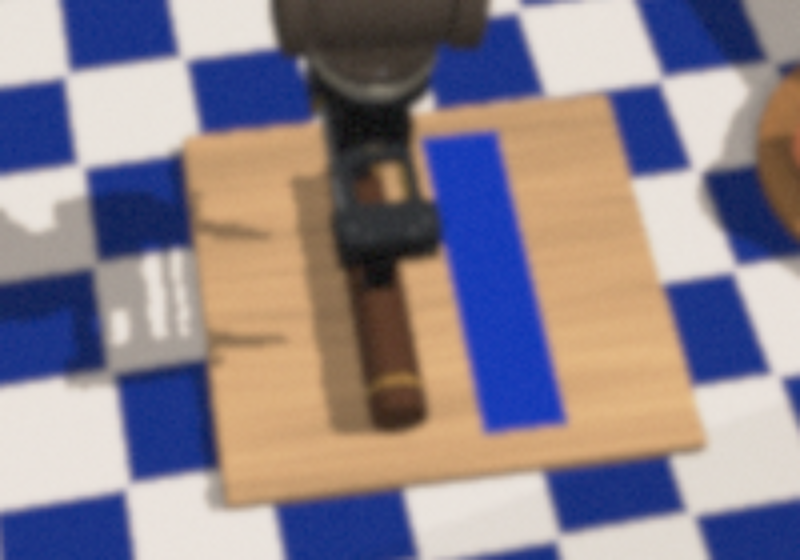

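The gripper is over the mid-length of the pin, fingers lined up along its length, and the jaws are a few mm to the right of the axis. I descend in small steps.

Request:
{"fn": "drive_tool", "kwargs": {
  "deltas": "0 0.055 -0.1 0; 0 0 -0.1 0; 0 0 -0.1 0; 0 0 0 0; 0 0 0 0; 0 0 0 0"
}}

```text
t: 2.98
eef_pos: [526.7, 8.0, 85.2]
tcp_rot: [-3.141, -0.0, 1.521]
ft_force: [-0.1, 0.3, -0.1]
opening: 0.999
grip_force: 0.0
```

Request:
{"fn": "drive_tool", "kwargs": {
  "deltas": "0 0 -0.03 0; 0 0 -0.03 0; 0 0 0 0; 0 0 0 0"
}}

```text
t: 3.32
eef_pos: [526.6, 8.0, 79.2]
tcp_rot: [-3.141, -0.0, 1.521]
ft_force: [0.2, 0.4, 0.7]
opening: 0.992
grip_force: 0.0
```

Request:
{"fn": "drive_tool", "kwargs": {
  "deltas": "0 0 -0.015 0; 0 0 0 0; 0 0 0 0"
}}

```text
t: 3.57
eef_pos: [526.7, 8.0, 77.8]
tcp_rot: [3.141, 0.0, 1.521]
ft_force: [0.1, -0.6, -0.5]
opening: 1.001
grip_force: 0.0
```

Request:
{"fn": "drive_tool", "kwargs": {
  "deltas": "0 0 -0.01 0; 0 0 0 0; 0 0 0 0"
}}

```text
t: 3.82
eef_pos: [526.8, 8.1, 77.2]
tcp_rot: [3.141, 0.0, 1.521]
ft_force: [0.0, 0.2, 5.7]
opening: 1.002
grip_force: 2.7
```

Request:
{"fn": "drive_tool", "kwargs": {
  "deltas": "0 0 -0.005 0; 0.0025 0.05 0 0; 0.0025 0.05 0 0; 0.0025 0.05 0 0; 0.0025 0.05 0 0; 0.0025 0.05 0 0; 0.0025 0.05 0 0; 0.0025 0.05 0 0; 0.0025 0.05 0 0; 0 0 0 0"
}}

```text
t: 4.65
eef_pos: [528.6, 48.8, 76.2]
tcp_rot: [-3.142, -0.0, 1.522]
ft_force: [-1.3, 0.4, -0.1]
opening: 0.996
grip_force: 0.2
```

```bash
python3 - <<'E'
from h import *
im,P=look("scene"); cv2.imwrite("pics/s3.png",cv2.resize(im[140:280,200:400,::-1],(800,560)))
s=env.state(); print(s['eef_pos'],s['tcp_rot'],s['ft_force'])
E
```

```text
[528.63321736  48.42712549  76.15742525] [-3.14152647e+00  4.42506012e-06  1.52181296e+00] [ 0.35059472 -0.67869834  0.46617716]
```

View pics/s3.png

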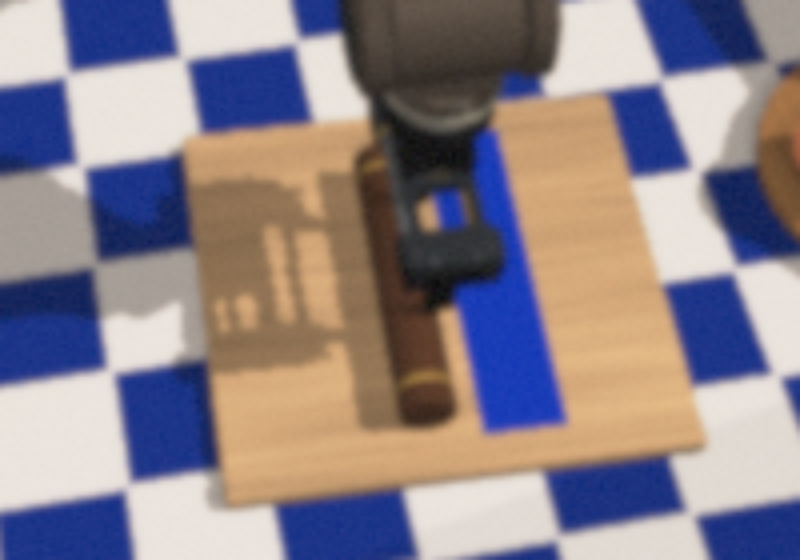

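The fingers ran ahead of the crest, as expected when the pin rolls half as far. The pin is intact, partly rolled, and still parallel. I'll use short strokes of about 35 mm, lifting and stepping back between them. I lift and measure first.

Request:
{"fn": "drive_tool", "kwargs": {
  "deltas": "0 0 0.1 0; 0 0 0.1 0; 0 0 0 0; 0 0 0 0; 0 0 0 0; 0 0 0 0"
}}

```text
t: 5.2
eef_pos: [528.6, 48.0, 96.2]
tcp_rot: [-3.142, 0.0, 1.521]
ft_force: [0.0, 0.1, 0.3]
opening: 0.999
grip_force: 0.0
```

```bash
cat >> h.py <<'E'
def pin(name="scene",save=None):
    im,P=look(name); hsv=cv2.cvtColor(im,cv2.COLOR_RGB2HSV); z=P[...,2]
    S=np.array([524.4,102.8]); d=np.array([.9984,-.056]); n=np.array([.056,.9984])
    r=P[...,:2]-S; a=r@d; c=r@n
    # brownish dark, between z 30 and 72, on board
    m=(z>36)&(z<68)&(abs(a)<145)&(c>-130)&(c<130)&(hsv[...,1]>70)&(hsv[...,2]<150)&((hsv[...,0]<20)|(hsv[...,0]>170))
    m=cv2.morphologyEx(m.astype(np.uint8),cv2.MORPH_OPEN,np.ones((3,3)))>0
    A,C=a[m],c[m]
    # crest estimate: mid between 3/97 percentiles in slices
    for lo in range(-140,140,20):
        k=(A>=lo)&(A<lo+20)
        if k.sum()>15: print(lo+10,k.sum(),"lo/hi/mean",np.percentile(C[k],[4,96]).round(1),C[k].mean().round(1))
    print("a range",A.min().round(0),A.max().round(0))
    st=env.state(); t=st['eef_pos'][:2]-S
    print("tcp a,c",(t@d).round(1),(t@n).round(1),"z",st['eef_pos'][2].round(1),st['ft_force'].round(1))
E
python3 - <<'E'
from h import *
pin("scene");print();pin("top")
E
```

```text
-90 40 lo/hi/mean [-93.1 -69.5] -81.7
-70 50 lo/hi/mean [-92.4 -69.5] -81.5
-50 44 lo/hi/mean [-93.  -71.2] -82.4
-30 44 lo/hi/mean [-92.6 -71.1] -82.3
-10 41 lo/hi/mean [-93.  -73.9] -83.8
10 39 lo/hi/mean [-92.9 -75.3] -84.7
30 59 lo/hi/mean [-92.7 -60.3] -78.9
50 71 lo/hi/mean [-90.6 -54.1] -74.2
70 84 lo/hi/mean [-92.5 -53.3] -74.3
90 84 lo/hi/mean [-92.1 -54. ] -74.7
110 81 lo/hi/mean [-92.5 -56.1] -75.6
130 116 lo/hi/mean [-91.7 -53.7] -73.2
a range -102.0 140.0
tcp a,c 7.2 -54.5 z 96.1 [ 0.3 -0.1  0.1]

130 41 lo/hi/mean [-91.8 -56.5] -74.8
a range 116.0 129.0
tcp a,c 7.2 -54.5 z 96.1 [-0.4 -0.7 -0.6]
```

Request:
{"fn": "drive_tool", "kwargs": {
  "deltas": "-0.015 -0.27 0 0; 0 0 0 0; 0 0 -0.1 0; 0 0 -0.08 0; 0 0 -0.01 0; 0 0 -0.01 0; 0 0 0 0; 0 0 0 0"
}}

```text
t: 5.97
eef_pos: [527.3, 21.7, 76.9]
tcp_rot: [3.141, -0.0, 1.522]
ft_force: [-5.2, 0.1, 22.8]
opening: 0.999
grip_force: 11.1
```

Request:
{"fn": "drive_tool", "kwargs": {
  "deltas": "0.002 0.04 0 0; 0.002 0.04 0 0; 0.002 0.04 0 0; 0.002 0.04 0 0; 0.002 0.04 0 0; 0.002 0.04 0 0; 0.002 0.04 0 0; 0.002 0.04 0 0; 0 0.02 0 0; 0 0 0 0"
}}

```text
t: 6.8
eef_pos: [529.1, 56.1, 76.9]
tcp_rot: [3.14, -0.0, 1.522]
ft_force: [-3.0, 1.1, 21.6]
opening: 0.998
grip_force: 10.7
```

Request:
{"fn": "drive_tool", "kwargs": {
  "deltas": "0 0 0 0; 0 0 0.1 0; 0 0 0.1 0; 0 0 0 0; 0 0 0 0; 0 0 0 0"
}}

```text
t: 7.3
eef_pos: [528.6, 55.2, 95.9]
tcp_rot: [-3.141, 0.0, 1.521]
ft_force: [0.0, 0.6, -0.0]
opening: 0.999
grip_force: 0.0
```

```bash
python3 - <<'E'
from h import *
pin("scene")
E
```

```text
-90 24 lo/hi/mean [-74.8 -61.8] -68.3
-70 35 lo/hi/mean [-76.1 -60.2] -68.4
-50 31 lo/hi/mean [-76.2 -61.3] -69.5
-30 31 lo/hi/mean [-75.8 -61.2] -69.0
-10 25 lo/hi/mean [-76.3 -65.8] -71.4
10 23 lo/hi/mean [-75.6 -65.9] -71.2
30 37 lo/hi/mean [-75.7 -54.6] -66.5
50 66 lo/hi/mean [-75.2 -41.5] -60.9
70 78 lo/hi/mean [-75.6 -39.7] -59.1
90 75 lo/hi/mean [-74.9 -40.4] -58.1
110 68 lo/hi/mean [-75.6 -41.5] -60.6
130 104 lo/hi/mean [-72.6 -41.2] -56.6
a range -101.0 140.0
tcp a,c 6.8 -47.3 z 95.8 [-0.9 -0.2  0.1]
```

Request:
{"fn": "drive_tool", "kwargs": {
  "deltas": "-0.01 -0.185 0 0; 0 0 0 0; 0 0 -0.1 0; 0 0 -0.08 0; 0 0 -0.01 0; 0 0 -0.005 0; 0 0 0 0; 0 0 0 0"
}}

```text
t: 8.02
eef_pos: [527.8, 37.0, 76.9]
tcp_rot: [3.141, -0.0, 1.521]
ft_force: [-3.0, -0.1, 15.3]
opening: 1.0
grip_force: 7.7
```

Request:
{"fn": "drive_tool", "kwargs": {
  "deltas": "0.002 0.04 0 0; 0.002 0.04 0 0; 0.002 0.04 0 0; 0.002 0.04 0 0; 0.002 0.04 0 0; 0.002 0.04 0 0; 0.002 0.04 0 0; 0.002 0.04 0 0; 0.002 0.04 0 0; 0 0 0 0"
}}

```text
t: 8.85
eef_pos: [529.8, 73.7, 77.0]
tcp_rot: [3.141, -0.0, 1.522]
ft_force: [-2.4, 0.8, 16.9]
opening: 0.999
grip_force: 8.3
```

Request:
{"fn": "drive_tool", "kwargs": {
  "deltas": "0 0 0 0; 0 0 0.1 0; 0 0 0.1 0; 0 0 0 0; -0.01 -0.18 0 0; 0 0 0 0; 0 0 0 0"
}}

```text
t: 9.43
eef_pos: [528.5, 54.3, 96.6]
tcp_rot: [-3.141, -0.0, 1.52]
ft_force: [-0.2, 0.9, 0.7]
opening: 1.0
grip_force: 0.0
```

```bash
python3 - <<'E'
from h import *
pin("scene")
E
```

```text
-50 27 lo/hi/mean [-40.3 -21.2] -29.8
-30 17 lo/hi/mean [-40.1 -23.2] -32.4
50 52 lo/hi/mean [-56.9 -21.5] -40.4
70 78 lo/hi/mean [-56.8 -22.1] -40.5
90 77 lo/hi/mean [-57.2 -22.5] -40.4
110 75 lo/hi/mean [-57.3 -22.6] -41.3
130 115 lo/hi/mean [-56.7 -22.6] -39.8
a range -64.0 140.0
tcp a,c 6.8 -47.8 z 96.6 [0.1 1.  2.4]
```

Request:
{"fn": "drive_tool", "kwargs": {
  "deltas": "0 0 -0.1 0; 0 0 -0.08 0; 0 0 -0.01 0; 0 0 -0.005 0; 0 0 0 0; 0 0 0 0"
}}

```text
t: 9.98
eef_pos: [528.5, 54.9, 77.0]
tcp_rot: [-3.142, -0.0, 1.522]
ft_force: [-1.7, -0.5, 9.0]
opening: 1.0
grip_force: 4.6
```

Request:
{"fn": "drive_tool", "kwargs": {
  "deltas": "0.002 0.04 0 0; 0.002 0.04 0 0; 0.002 0.04 0 0; 0.002 0.04 0 0; 0.002 0.04 0 0; 0.002 0.04 0 0; 0.002 0.04 0 0; 0.002 0.04 0 0; 0.002 0.04 0 0; 0 0 0 0"
}}

```text
t: 10.82
eef_pos: [530.5, 91.5, 77.1]
tcp_rot: [3.141, -0.0, 1.522]
ft_force: [-1.8, 0.2, 10.9]
opening: 0.998
grip_force: 5.2
```

Request:
{"fn": "drive_tool", "kwargs": {
  "deltas": "0 0 0 0; 0 0 0.1 0; 0 0 0.1 0; 0 0 0 0; -0.01 -0.18 0 0; 0 0 0 0; 0 0 0 0"
}}

```text
t: 11.4
eef_pos: [529.4, 72.3, 97.3]
tcp_rot: [3.142, -0.0, 1.52]
ft_force: [-0.3, 0.4, 0.1]
opening: 0.997
grip_force: 0.0
```

```bash
python3 - <<'E'
from h import *
pin("scene")
E
```

```text
-50 24 lo/hi/mean [-18.5  -3.3] -10.3
50 60 lo/hi/mean [-39.   -3.8] -22.3
70 74 lo/hi/mean [-38.6  -4.1] -23.4
90 79 lo/hi/mean [-38.8  -4.4] -21.8
110 80 lo/hi/mean [-39.  -3.] -22.7
130 104 lo/hi/mean [-38.   -5.7] -22.2
a range -63.0 140.0
tcp a,c 6.6 -29.9 z 97.2 [-0.  -0.4  0.3]
```

Request:
{"fn": "drive_tool", "kwargs": {
  "deltas": "0 0 -0.1 0; 0 0 -0.08 0; 0 0 -0.015 0; 0 0 -0.005 0; 0 0 0 0; 0 0 0 0"
}}

```text
t: 11.95
eef_pos: [529.2, 72.9, 77.0]
tcp_rot: [-3.141, 0.0, 1.522]
ft_force: [-2.7, -0.7, 7.7]
opening: 1.0
grip_force: 4.1
```

Request:
{"fn": "drive_tool", "kwargs": {
  "deltas": "0.002 0.045 0 0; 0.002 0.045 0 0; 0.002 0.045 0 0; 0.002 0.045 0 0; 0.002 0.045 0 0; 0.002 0.045 0 0; 0.002 0.04 0 0; 0.002 0.04 0 0; 0.002 0.03 0 0; 0 0 0 0"
}}

```text
t: 12.78
eef_pos: [531.3, 111.4, 77.1]
tcp_rot: [3.141, -0.0, 1.522]
ft_force: [-0.8, -0.5, 9.6]
opening: 0.998
grip_force: 4.5
```

Request:
{"fn": "drive_tool", "kwargs": {
  "deltas": "0 0 0 0; 0 0 0 0; 0 0 0.1 0; 0 0 0.2 0; 0 0 0.3 0; 0 0 0.3 0; 0 0 0.3 0; 0 -0.3 0 0; 0 -0.3 0 0; 0 -0.3 0 0"
}}

```text
t: 13.62
eef_pos: [531.0, 20.1, 197.8]
tcp_rot: [3.141, 0.0, 1.523]
ft_force: [0.4, 0.4, -0.4]
opening: 0.998
grip_force: 0.0
```

Request:
{"fn": "drive_tool", "kwargs": {
  "deltas": "0 -0.3 0 0; 0 -0.3 0 0; 0 -0.3 0 0; 0 -0.3 0 0; 0 -0.3 0 0; 0 0 0 0; 0 0 0 0; 0 0 0 0"
}}

```text
t: 14.28
eef_pos: [530.9, -129.0, 197.0]
tcp_rot: [-3.141, -0.0, 1.521]
ft_force: [0.5, -0.1, 0.1]
opening: 0.998
grip_force: 0.0
```

```bash
python3 - <<'E'
from h import *
pin("scene")
im,P=look("scene"); cv2.imwrite("pics/s4.png",cv2.resize(im[140:280,200:400,::-1],(800,560)))
im,P=look("top"); hsv=cv2.cvtColor(im,cv2.COLOR_RGB2HSV); z=P[...,2]
cv2.imwrite("pics/t4.png",cv2.resize(im[150:290,170:330,::-1],(640,560),interpolation=cv2.INTER_NEAREST))
E
```

```text
-90 43 lo/hi/mean [-16.8  13.2] -2.4
-70 58 lo/hi/mean [-17.7  14.2] -2.7
-50 58 lo/hi/mean [-16.5  14.3] -1.6
-30 56 lo/hi/mean [-16.6  13.1] -2.9
-10 62 lo/hi/mean [-16.2  14.5] -1.8
10 59 lo/hi/mean [-15.9  13.9] -1.6
30 64 lo/hi/mean [-17.2  15. ] -3.1
50 67 lo/hi/mean [-16.3  14.5] -1.3
70 65 lo/hi/mean [-16.   14.4] -1.9
90 70 lo/hi/mean [-16.4  13.6] -2.1
110 70 lo/hi/mean [-16.8  15.1] -1.6
130 97 lo/hi/mean [-15.9  15.2] -1.1
a range -100.0 140.0
tcp a,c 19.6 -230.7 z 197.1 [-0.1  0.3  0.2]
```

View pics/s4.png

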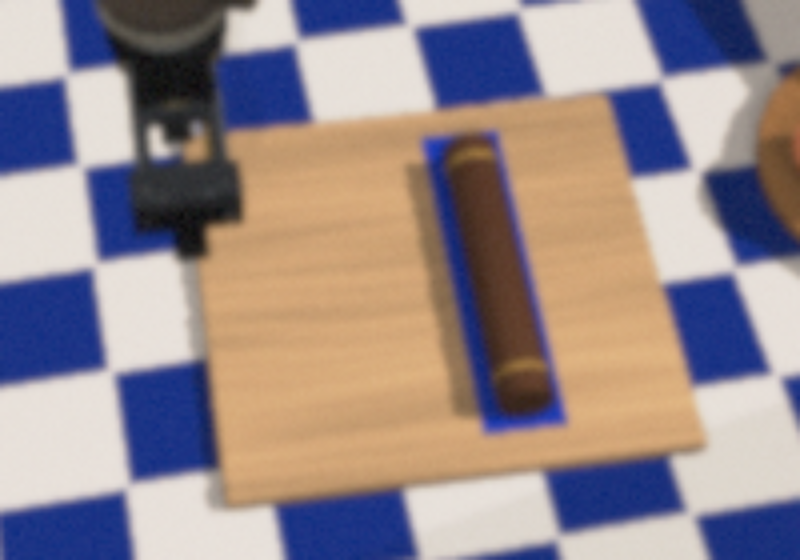

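View pics/t4.png

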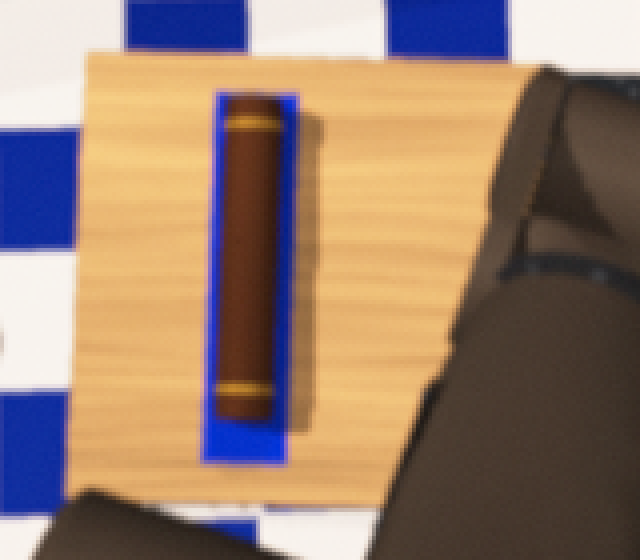

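The pin lies along the strip with blue showing on both sides, about 2 mm off the centre line. It is parallel and well within the lengthwise tolerance. The arm is clear, so I hand in.

```bash
python3 -c "
from cell import env
print(env.job_done())"
```

```text
the job is handed in; nothing more can be done
None
```

I rolled the pin from the top onto the middle of the blue strip, where the last camera check put it parallel and about 2 mm off the centre line; the job is handed in, and no verdict was returned.

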